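# Close the pressure former on a dental cast and hold it shut

## Robot

A 7-joint arm with a two-finger parallel gripper is mounted at the origin on the work surface. World frame = base frame: x ahead of the robot, y to its left, z up, the work surface at z = 0. Lengths are in m, angles in rad, forces in N, time in s.
With the tool pointing down it reaches from about 0.425 to 0.95 m from the base axis. Payload 4.7 kg.
Tool frame: the origin (TCP) lies on the centre line of the jaws, within the pads' length; the fingertips stand robot.nose_length ahead of it and the grasp point (between the pads) lies 8 mm behind it (robot.nose_length is the distance from the TCP to the fingertips, in m); z points along the fingers, y is the line along which they close (so a half turn about z gives the same grasp; the last joint's range is limited). The gripper opens to 85 mm and grips with 20 to 120 N. Pads are 22 mm wide; open, the fingers measure 114 mm over their backs; the gripper's body (76 mm by 85 mm) begins 54 mm behind the grasp point. The pads swing forward as they close: fully open they stand 13 mm farther back than shut.
Start: joints at [-1.36, 0.469, -0.049, 1.532, 0.024, 1.141, -0.082], TCP at [0.16, 0.656, 0.242] pointing down, gripper open.
Joint ranges: [-2.59, 2.59], [-0.33, 1.99], [-1.39, 1.29], [0.1, 2.45], [-1.04, 4.18], [0.21, 1.99], [-2.66, 2.66]. Speed limits (rad/s): [2.57, 2.57, 3.14, 3.14, 3.14, 3.14, 3.14].

## Interface

Orientations are given as [roll, pitch, yaw] about the fixed x, y, z axes, in that order (R = Rz(yaw) Ry(pitch) Rx(roll)).
In Python, from plant import robot gives the robot as it stands. Calls block until the motion is done:
- robot.goto(position, orientation): joint-space move of the TCP to a pose.
- robot.move_straight(position, vel=0.15, attitude=None, contact_N=None): straight line of the TCP; attitude=None keeps the orientation; vel is the mean speed in m/s. With contact_N (N) it stops when the force on the tool has changed by that much, and returns True; else False.
- robot.move_joints(angles): joint-space move.
- robot.grip(opening, strength=None): opening from 0.0 (shut) to 1.0 (fully open); strength is the grip in N (None keeps the last); returns when the fingers have stopped.
- robot.sleep(seconds).
- robot.inverse_kinematics(position, orientation): joint angles nearest the present ones, or None.
- robot.sense(): the state.
- robot.grab_frame(name): name is "scene" or "side" or "wrist"; returns a dict with "image" (400x640x3 uint8, red, green, blue), "range_z" (400x640 float32, m along the optical axis (not along the pixel's ray), 0 where there is no reading), "fx", "fy", "cx", "cy" (pixels), "R" (3x3) and "t" (3): a world point X has camera coordinates R X + t. Camera axes: x right, y down, z forward; pixel columns grow to the right and rows downward; lengths in m; the calibration is good to about 2 mm. A picture is of the moment at which its call begins.
A pose or a line that the arm cannot do raises robot.IKError and nothing moves.
- robot.close_job(): hands the job in; it is judged then, once.
The state is a dict: "t": time; "joint_pos": joint angles; "joint_velocities": joint speeds; "effort": joint torques, N m; "tcp_pos": TCP position; "tcp_rot": TCP orientation; "wrist_force": force on the tool from outside, world axes, zero at the start; "torque": the same for the moment, N m; "opening": opening from 0.0 (shut) to 1.0 (fully open); "gripper_force": force on a finger pad.
Only numpy, scipy, OpenCV 4.12 (cv2) and the standard library are available. Lean on these libraries where they do the work, as an engineer would, in place of code of your own. Each camera call takes 0.05 s, during which the arm holds its last target. There are 200 camera calls.

## Task

A dental cast waits in the pot of the cream pressure-forming machine, its carriage drawn out towards you. Push the carriage (black bar in front) fully home under the raised head, then flip the red safety catch all the way by its thumb pad, and only then pull the lever with the black barrel grip towards you, all the way down, so that the head closes on the pot. Finish while still holding the lever fully down against its spring, without letting go, and leave the things standing around the machine where they are.

Things in the scene. Friction and masses are not known exactly. Their poses are not given: they have to be found in the camera images.
- former: Pressure-forming machine, fixed: cream base 73 mm high, 270 wide, from 100 mm in front of the origin to 150 behind it. Origin: under the centre of the head, on the counter. Own x points from its front (robot side) to its back, y to its left. Cream towers left and right (x -75 to 25 mm, 85 to 135 mm aside, 150 high). Lever and catch at its right. A dark heater hood at back left, 221 mm high.
- head (a joint): How far the pressure head (round aluminium drum) has come down, in m: 0 = raised, 0.045 = seated on the pot's rim. Geared to the lever: 0.0375 m for each rad.
- head_seal (a point): Centre of the head's underside, 157 mm above the counter when raised. The drum is 140 mm wide; on it a cream crossbar 250 mm long in the machine's y, 50 mm in x, its top 56 mm above this point, with a gauge to 75 mm.
- carriage (a joint): How far the model carriage is drawn out towards the robot, in m along the machine's -x: 0 = fully home against its stop, at most 0.075. Slides with about 3 N friction and stays where it is left.
- carriage_bar (a point): Centre of the carriage's black push bar: a round bar of 12 mm diameter, 80 mm long along the machine's y, 40 mm in front of the carriage plate, 95 mm above the counter. With the carriage home it lies 115 mm in front of the machine's origin, 15 mm in front of the base. Axes as the machine's.
- catch (a joint): Angle of the red safety catch in rad: 0 = nose down before the lever's stop cam, blocking the lever after about 0.05 rad; 0.65 = flipped fully, nose up, at its end stop. From about 0.3 the lever is free. Friction keeps it where it is left.
- catch_pad (a point): Middle of the upper face of the catch's red thumb pad, 34 mm long, 26 wide, at its end towards the robot. At catch 0 it is 191 mm above the counter and slopes 0.45 rad, robot-side end up; pressed down (1 to 2 N) it swings about catch_pivot, sinks 33 mm and moves about 3 mm towards the robot, then slopes 0.2 rad the other way. Open space above and below.
- catch_pivot (a point): Pivot of the catch, 165 mm above the counter, its axis along the machine's y; 48 mm behind the pad (machine x) and 4 mm to its left. A steel bracket stands just left of it, up to 177 mm high.
- lever (a joint): Angle of the lever in rad: 0 = up, leaning 0.2 rad away from the robot; grows as the grip is pulled towards the robot (machine's -x) and down; 1.2 = end stop, leaning 1.0 rad towards the robot, head fully closed. A spring returns it to 0 when released: about 2.5 N at the grip at the start, 5 N at the end.
- lever_grip (a point): Centre of the lever's black barrel grip, a cylinder 34 mm thick, 40 mm long along the machine's y, on a steel arm 12 mm thick. It moves on a circle of 150 mm radius about lever_pivot in the machine's x-z plane: 247 mm above the counter at 0; at 1.2 rad 181 mm, and 156 mm nearer the robot. Pinch it from above on its flat ends (closing along the machine's y): it turns between the pads.
- lever_pivot (a point): Point on the lever's pivot axis level with the arm, 100 mm above the counter; the axis runs along the machine's y. The machine's tower is 75 mm to its left.
- cast_white: Bystander: white plaster dental cast, 62 x 60 x 28 mm, near the machine's front left. Origin under its plinth.
- cast_blue: Bystander: blue-grey plaster dental cast, 62 x 60 x 28 mm, on the right. Origin under its plinth.
- spatula: Bystander: plaster spatula with a wooden handle, 220 mm long, 22 mm wide, 14 mm high, lying on the counter along the machine's right side. Origin under the joint of handle and blade.
- bowl: Bystander: green mixing bowl, 124 mm wide, 65 mm high, on the left. Origin under its centre.
- bottle: Bystander: white bottle with a blue cap, 64 mm wide, 170 mm high. Origin under its centre.
- jar: Bystander: amber jar, 68 mm wide, 70 mm high. Origin under its centre.
- carton: Bystander: white and blue carton, 140 x 140 x 50 mm, on the right. Origin under its centre.

How it is judged:
On the way, in this order (a step that is already met when the one before it is completed fails the run):
1. the carriage is fully home, the catch still down (value of joint carriage below 0.005 m and value of joint catch below 0.3 rad), for 0.2 s.
2. the catch is flipped all the way, the lever still up (value of joint catch above 0.5 rad and value of joint lever below 0.2 rad), for 0.2 s.
3. the lever is pulled fully down by the fingers (value of joint lever above 1.12 rad and contact force between the fingers and lever above 2 N), for 0.3 s.
At the end, for the whole second after the job is handed in: The lever is held by the gripper's fingers within 0.08 rad of its lower end stop (above 1.12 rad, head within 3.5 mm of its lowest point) with more than 2 N of contact, the catch is still flipped (above 0.5 rad) and the carriage is within 5 mm of home (all of step 3 and value of joint head above 0.0415 m and value of joint carriage below 0.005 m and value of joint catch above 0.5 rad); the arm keeps its last pose, push and grip.
It fails at once if a dental cast or the spatula is pushed over 2 cm from its place (distance of any of cast_white, cast_blue, spatula from where it was at the start of the episode above 0.02 m).
It fails at once if the bowl or the carton is pushed over 2 cm from its place (distance of any of bowl, carton from where it was at the start of the episode above 0.02 m).
It fails at once if the bottle or the jar is pushed over 2 cm from its place or tipped (distance of any of bottle, jar from where it was at the start of the episode above 0.02 m or angle between any of bottle, jar's own z axis and vertical above 0.4 rad).
It also fails if it takes over 48 s, if anything falls off the work surface, if the arm or the gripper's body presses on something with over 40 N, if the wrist force passes 120 N, or if a joint passes its speed limit or range.

## Working session

There is one attempt and no reset: what is moved stays moved. The work goes in short steps, each a Python script; the robot and the scene stay as the last script left them, time stands still between calls to the robot, and variables do not carry over. Pictures are saved under pics/ and viewed, at most 10 in all, crops included, and the job is handed in when it is done.

```bash
mkdir -p pics; ls
python3 - <<'E'
from plant import robot
import cv2,numpy as np
s=robot.sense();print(s['t'],s['tcp_pos'],s['tcp_rot'],robot.nose_length)
for n in("scene","side"):
    f=robot.grab_frame(n);cv2.imwrite(f"pics/{n}0.png",f["image"][:,:,::-1]);np.savez(f"{n}0.npz",**f)
    print(n,f['fx'],f['cx'],f['cy'],-f['R'].T@f['t'],f['R'][2])
E
```

```text
pics
0.0 [0.16018379 0.65513864 0.24123718] [-3.13961411e+00  6.79774489e-05  2.90182664e+00] 0.011
scene 390.43497111459175 317.61592035205695 203.73566128800545 [1.12891465 0.83484259 1.03162243] [-0.47301539 -0.58022647 -0.66301862]
side 372.29905326101175 321.27184715988335 199.4163856937991 [0.41514267 0.97133464 0.77570075] [ 0.09551652 -0.8354265  -0.54123853]
```

View pics/scene0.png

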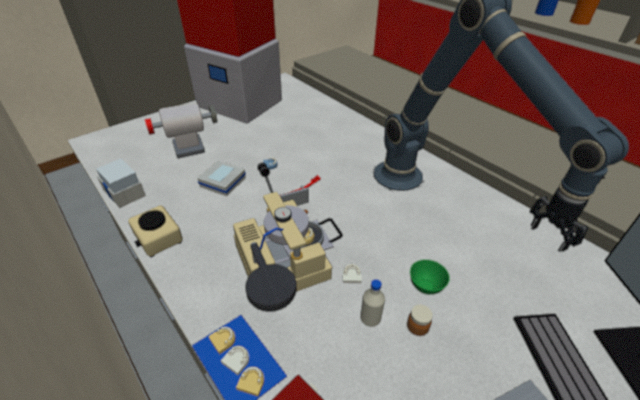

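View pics/side0.png

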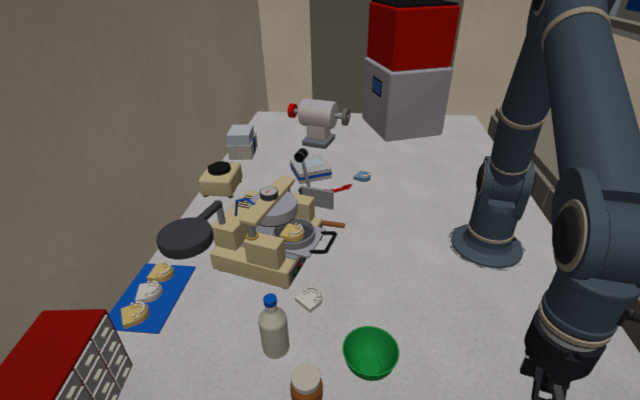

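The scene view shows the machine around (285,240), with the bar at about (331,230), the red pad at about (315,181) and the black grip at about (267,167). In the side view the bar is at about (327,242), the pad at about (345,188) and the grip at about (301,155). The wooden spatula handle sits at (330,225) in the side view, beyond the machine.

Run:
```python
import cv2,numpy as np
ims=[]
for n,(u,v) in (("scene",(225,140)),("side",(205,135))):
    f=np.load(n+"0.npz");im=f["image"][v:v+160,u:u+150,::-1]
    ims.append(cv2.resize(im,None,fx=2.66,fy=2.66,interpolation=cv2.INTER_CUBIC))
    I=f["image"].astype(int);Z=f["range_z"]
    vv,uu=np.mgrid[:400,:640]
    P=np.stack([(uu-f["cx"])/f["fx"]*Z,(vv-f["cy"])/f["fy"]*Z,Z],-1)
    W=(P-f["t"])@f["R"]
    win=np.zeros((400,640),bool);win[v:v+160,u:u+150]=1;win&=Z>0
    r,g,b=I[...,0],I[...,1],I[...,2]
    red=win&(r>110)&(g<60)&(b<60)
    blk=win&(r<50)&(g<50)&(b<50)
    cream=win&(r>130)&(r-b>35)&(g>r*.75)
    for nm,m in(("red",red),("blk",blk)):
        k,l,st,c=cv2.connectedComponentsWithStats(m.astype(np.uint8))
        for i in range(1,k):
            if st[i,4]>8:
                w=W[l==i];print(n,nm,st[i],c[i].round(1),np.median(w,0).round(3),w.min(0).round(3),w.max(0).round(3))
    w=W[cream]
    for lo,hi in((.065,.08),(.14,.158),(.195,.222)):
        q=w[(w[:,2]>lo)&(w[:,2]<hi)]
        rect=cv2.minAreaRect(q[:,:2].astype(np.float32)) ;print(n,"cream",lo,len(q),rect)
cv2.imwrite("pics/crop.png",np.hstack(ims))
```

```text
scene red [306 177  14  10  39] [313.2 180.9] [ 0.459 -0.009  0.187] [ 0.442 -0.017  0.173] [ 0.492 -0.     0.197]
scene blk [259 164  10  13  85] [263.5 169.6] [ 0.608 -0.089  0.256] [ 0.594 -0.113  0.232] [ 0.621 -0.08   0.266]
scene blk [276 217  14   4  24] [283. 219.] [0.677 0.118 0.221] [0.656 0.1   0.216] [0.69  0.123 0.227]
scene blk [327 219  15  22  36] [335.4 229.5] [0.494 0.164 0.098] [0.48  0.101 0.089] [0.532 0.19  0.103]
scene blk [286 287  10  13  35] [291.5 294.8] [0.811 0.345 0.212] [0.792 0.333 0.201] [0.83  0.35  0.218]
scene cream 0.065 148 ((0.6395177841186523, 0.10785923153162003), (0.28046491742134094, 0.1193271353840828), 84.37750244140625)
scene cream 0.14 1165 ((0.6937681436538696, 0.0913504883646965), (0.26933205127716064, 0.22112657129764557), 75.02662658691406)
scene cream 0.195 685 ((0.6967019438743591, 0.13487444818019867), (0.3228257894515991, 0.1510498970746994), 47.13798141479492)
side red [332 184  19   8  50] [341.7 188.1] [ 0.462 -0.007  0.188] [ 0.438 -0.018  0.172] [0.494 0.007 0.198]
side blk [295 149  12  13 106] [300.2 155.2] [ 0.601 -0.085 
[... 490 characters left out ...]
]
side blk [205 229   8  21  89] [208.5 239.7] [0.77  0.298 0.209] [0.767 0.269 0.192] [0.777 0.314 0.221]
side blk [310 231  26  22 129] [325.4 243. ] [0.495 0.161 0.099] [0.474 0.092 0.087] [0.54  0.193 0.105]
side blk [290 258  16  24  95] [296.4 268.1] [0.577 0.206 0.047] [0.561 0.15  0.03 ] [0.588 0.244 0.064]
side cream 0.065 702 ((0.7865601778030396, 0.0002980828285217285), (0.34245580434799194, 0.6233308911323547), 47.8409538269043)
side cream 0.14 1012 ((0.690987229347229, 0.09390663355588913), (0.26905161142349243, 0.22039572894573212), 75.20718383789062)
side cream 0.195 599 ((0.6635340452194214, 0.10203973948955536), (0.24431052803993225, 0.047444697469472885), 74.95185089111328)
```

View pics/crop.png

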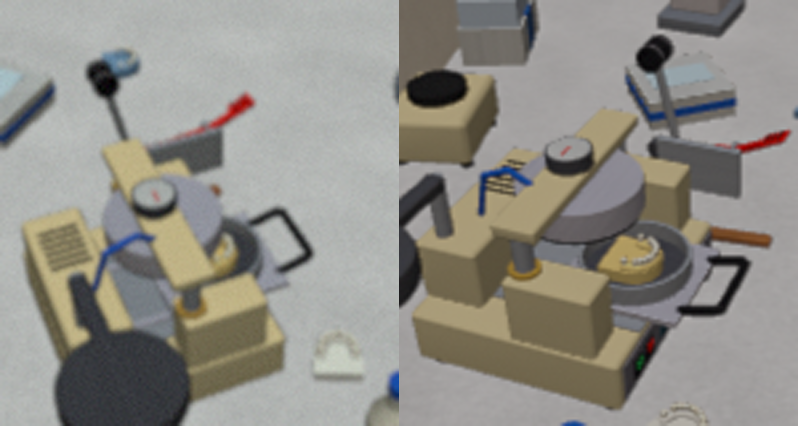

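The crop shows the catch pad at the tip of the red arm, the grip on its lever, the U-shaped bar, and the grey bracket left of the catch. The crossbar and towers both give a yaw of about -15°. Next I'll triangulate the key points and check them in the machine frame.

```bash
cat > h.py <<'E'
import numpy as np
psi=-np.radians(14.93);X=np.array([np.cos(psi),np.sin(psi),0]);Y=np.array([-np.sin(psi),np.cos(psi),0]);Zv=np.array([0,0,1.])
O=np.array([.6635,.102,0])
M=np.array([X,Y,Zv])
toM=lambda p:(np.asarray(p)-O)@M.T
toW=lambda q:O+np.asarray(q)@M
def ray(f,u,v):
    d=f["R"].T@np.array([(u-f["cx"])/f["fx"],(v-f["cy"])/f["fy"],1]);return -f["R"].T@f["t"],d/np.linalg.norm(d)
def onz(f,u,v,z):
    c,d=ray(f,u,v);return c+d*(z-c[2])/d[2]
def tri(r1,r2):
    (a,d),(b,e)=r1,r2
    s=np.linalg.lstsq(np.c_[d,-e],b-a,rcond=None)[0];p,q=a+s[0]*d,b+s[1]*e
    return (p+q)/2,np.linalg.norm(p-q)
E
python3 - <<'E'
from h import *;import cv2
F={n:dict(np.load(n+"0.npz")) for n in("scene","side")}
G={}
for n,f in F.items():
    I=f["image"].astype(int);r,g,b=I[...,0],I[...,1],I[...,2]
    def comp(m,u,v,w,h):
        k=np.zeros((400,640),np.uint8);k[v:v+h,u:u+w]=m[v:v+h,u:u+w]
        kk,l,st,c=cv2.connectedComponentsWithStats(k);i=1+st[1:,4].argmax();return (l==i),c[i],st[i]
    bx=dict(scene=((252,155,25,28),(300,172,25,20),(322,212,24,34)),side=((290,143,22,24),(328,180,30,15),(305,226,35,32)))[n]
    gm,gc,gs=comp((r<80)&(g<80)&(b<85),*bx[0]);rm,rc,rs=comp((r>90)&(r-g>45)&(r-b>45),*bx[1]);bm,bc,bs=comp((r<75)&(g<75)&(b<75),*bx[2])
    G[n]=(gc,rm,bm);print(n,'grip',gc.round(1),gs,'onz.247',toM(onz(f,*gc,.247)).round(4))
    # red: rays onto catch plane; use vertical plane y=-.159
    vs,us=np.nonzero(rm)
    def ony(u,v,y):
        c,d=ray(f,u,v);c=toM(c);d=M@d;return c+d*(y-c[1])/d[1]
    P=np.array([ony(u,v,-.159) for u,v in zip(us,vs)]);print(' red on y plane min/max',P.min(0).round(4),P.max(0).round(4))
    o=us.argmax();cols=sorted(set(us))[-10:]
    for u in cols: print('  ',u,[int(vs[us==u].min()),int(vs[us==u].max())],end='')
    print()
    e=np.array([onz(f,u,v,.191)for u,v in zip(us,vs)]);print(' red on z .191 (machine)',toM(e)[np.argsort(us)][::6].round(3).tolist())
    vs,us=np.nonzero(bm);B=np.array([toM(onz(f,u,v,.095)) for u,v in zip(us,vs)])
    q=B[B[:,0]<B[:,0].min()+.014];print(' bar x',np.percentile(B[:,0],[1,5,50]).round(4),'y',q[:,1].min().round(4),q[:,1].max().round(4),'centre',np.median(q,0).round(4),len(q))
    # crossbar on z=.213
    cm,_,st=comp((r>110)&(r-b>30)&(g>r*.75),*(dict(scene=(225,190,110,95),side=(205,170,100,80))[n]))
    w=toM(np.array([onz(f,u,v,.213) for v,u in zip(*np.nonzero(cm))]))
p,e=tri(ray(F["scene"],*G["scene"][0]),ray(F["side"],*G["side"][0]));print('grip tri',p.round(4),toM(p).round(4),e)
E
```

```text
scene grip [263.3 169.4] [258 163  11  15 114] onz.247 [-0.0062 -0.2116  0.247 ]
 red on y plane min/max [-0.1922 -0.159   0.166 ] [-0.1273 -0.159   0.2073]
   311 [179, 184]   312 [179, 184]   313 [178, 183]   314 [177, 183]   315 [176, 182]   316 [176, 181]   317 [175, 181]   318 [175, 180]   319 [176, 179]   320 [178, 178]
 red on z .191 (machine) [[-0.118, -0.136, 0.191], [-0.13, -0.137, 0.191], [-0.133, -0.135, 0.191], [-0.139, -0.133, 0.191], [-0.149, -0.147, 0.191], [-0.15, -0.14, 0.191], [-0.153, -0.139, 0.191], [-0.165, -0.158, 0.191], [-0.166, -0.151, 0.191], [-0.167, -0.145, 0.191], [-0.172, -0.149, 0.191], [-0.178, -0.152, 0.191], [-0.183, -0.156, 0.191], [-0.186, -0.155, 0.191]]
 bar x [-0.1855 -0.1846 -0.1783] y -0.0489 0.0448 centre [-0.1814 -0.0025  0.095 ] 45
side grip [300.6 154.9] [294 148  14  15 133] onz.247 [-0.0064 -0.2147  0.247 ]
 red on y plane min/max [-0.1941 -0.159   0.1687] [-0.1331 -0.159   0.205 ]
   342 [186, 189]   343 [186, 189]   344 [186, 189]   345 [185, 189]   346 [185, 188]   347 [185, 188]   348 [185, 188]   349 [184, 187]   350 [184, 186]   351 [184, 185]
 red on z .191 (machine) [[-0.144, -0.129, 0.191], [-0.151, -0.126, 0.191], [-0.157, -0.128, 0.191], [-0.16, -0.129, 0.191], [-0.164, -0.136, 0.191], [-0.167, -0.144, 0.191], [-0.165, -0.161, 0.191], [-0.176, -0.147, 0.191], [-0.175, -0.159, 0.191], [-0.179, -0.166, 0.191], [-0.186, -0.156, 0.191], [-0.186, -0.175, 0.191]]
 bar x [-0.1862 -0.1853 -0.1738] y -0.0535 0.0475 centre [-0.1808 -0.0015  0.095 ] 83
grip tri [ 0.6021 -0.1023  0.2469] [-0.0067 -0.2132  0.2469] 0.0017206467364764538
```

```bash
cat >> h.py <<'E'
from plant import robot
ori=[np.pi,0,psi+np.pi]
def st(tag=''):
    s=robot.sense();print(tag,'t',round(s['t'],2),'M',toM(s['tcp_pos']).round(4),'F',np.round(s['wrist_force'],1),'op',round(s['opening'],3),'gf',np.round(s['gripper_force'],1));return s
E
python3 - <<'E'
from h import *
for q in([-.225,0,.25],[-.225,0,.09],[-.13,0,.09],[-.178,-.157,.15],[-.0067,-.213,.25],[-.165,-.213,.185]):
    j=robot.inverse_kinematics(toW(q),ori);print(q,None if j is None else np.round(j,2))
robot.grip(0.0)
robot.goto(toW([-.225,0,.25]),ori);st('above')
robot.move_straight(toW([-.225,0,.09]),vel=.15);st('down')
print(robot.move_straight(toW([-.150,0,.09]),vel=.06,contact_N=25));st('push')
print(robot.move_straight(toW([-.118,0,.09]),vel=.03,contact_N=14));st('home')
robot.sleep(.3);st()
f=robot.grab_frame("side");import cv2
cv2.imwrite("pics/side1.png",cv2.resize(f["image"][130:290,200:400,::-1],None,fx=3,fy=3))
E
```

```text
[-0.225, 0, 0.25] [-0.71  0.13  0.31  2.   -0.04  1.02  0.93]
[-0.225, 0, 0.09] [-0.6   0.35  0.2   2.15 -0.12  0.64  0.99]
[-0.13, 0, 0.09] [-0.5   0.46  0.22  1.97 -0.15  0.72  1.13]
[-0.178, -0.157, 0.15] [-0.55  0.24  0.54  2.17 -0.17  0.78  1.41]
[-0.0067, -0.213, 0.25] [-0.45  0.43  0.76  1.72 -0.32  1.12  1.71]
[-0.165, -0.213, 0.185] [-0.57  0.2   0.7   2.13 -0.17  0.86  1.54]
above t 2.92 M [-0.2253  0.0011  0.25  ] F [ 0.1 -0.  -0.3] op 0.0 gf 0.0
down t 4.14 M [-0.2245  0.0004  0.0906] F [-0.3  0.3 -0.6] op 0.002 gf 0.0
False
push t 5.54 M [-1.496e-01 -1.000e-04  9.000e-02] F [-0.8 -0.5 -0.3] op -0.001 gf 0.3
True
home t 6.12 M [-0.1391 -0.0003  0.0894] F [0.9 0.6 0.1] op -0.002 gf 0.0
 t 6.42 M [-0.1407 -0.0005  0.089 ] F [ 0.1  0.6 -0.4] op -0.002 gf 0.0
```

View pics/side1.png

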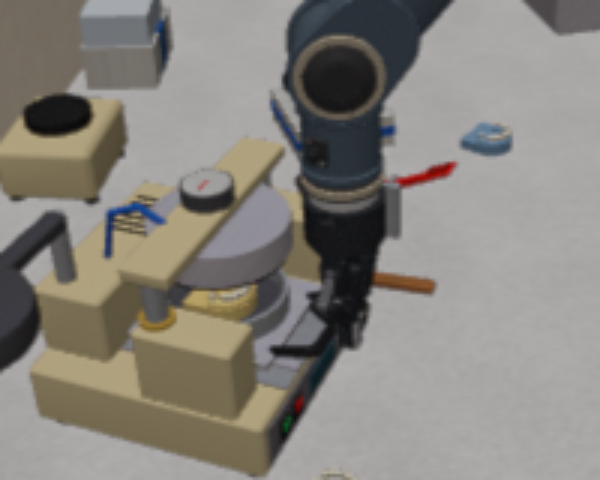

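The bar looks almost home, but the TCP stopped about 7 mm short of where I expected the stop. I'll push again, harder, to see whether that is the real end stop.

Run:
```python
from h import *;import cv2
print(robot.move_straight(toW([-.12,0,.09]),vel=.02,contact_N=24));st('home')
robot.sleep(.3);st()
f=robot.grab_frame("side");I=f["image"].astype(int)
m=(I.max(2)<75);pts=[]
for v in range(226,262):
    for u in range(280,312):
        if m[v,u]: pts.append(toM(onz(f,u,v,.095)))
p=np.array(pts);p=p[(p[:,1]>.022)&(p[:,1]<.05)];print(len(p),np.percentile(p[:,0],[2,20,50,80]).round(4))
cv2.imwrite("pics/side2.png",cv2.resize(f["image"][190:280,240:360,::-1],None,fx=5,fy=5))
```

```text
True
home t 7.06 M [-0.1392 -0.0005  0.0884] F [0.1 0.1 0.4] op 0.001 gf 0.0
 t 7.36 M [-0.1396 -0.0007  0.0881] F [0.4 0.2 0.2] op 0.001 gf 0.0
98 [-0.1401 -0.1312 -0.1183 -0.1009]
```

View pics/side2.png

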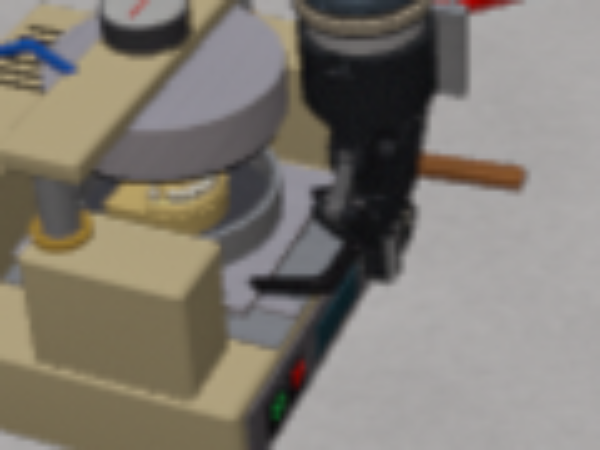

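Run:
```python
from h import *;import cv2
f=robot.grab_frame("side");I=f["image"].astype(int)
c=lambda x,y:(240+x/5-.5,190+y/5-.5)
for nm,p,z in(("base top front-left corner",(238,412),.073),("base top edge mid",(298,340),.073),("bar corner outer",(330,287),.095),("bar corner2",(345,265),.095),("leg root",(252,284),.095),("tower front-top left",(183,297),.15),("tower front-top right",(222,243),.15)):
    print(nm,toM(onz(f,*c(*p),z)).round(4))
# crossbar / drum
Z=f["range_z"];vv,uu=np.mgrid[:400,:640]
P=np.stack([(uu-f["cx"])/f["fx"]*Z,(vv-f["cy"])/f["fy"]*Z,Z],-1);W=toM((P-f["t"])@f["R"])
s=np.zeros(Z.shape,bool);s[160:240,200:320]=1;s&=Z>0
q=W[s&(abs(W[...,2]-.213)<.008)&(I[...,0]-I[...,2]>25)];print('crossbar',cv2.minAreaRect(q[:,:2].astype(np.float32)))
q=W[s&(abs(W[...,2]-.152)<.006)&(W[...,0]<-.03)&(W[...,1]>.08)];print('tower x,y',np.percentile(q[:,0],[2,98]),np.percentile(q[:,1],[2,98]))
q=W[s&(abs(W[...,2]-.175)<.012)&(abs(W[...,1])<.08)&(W[...,0]<0)];r=np.c_[q[:,:2]*2,np.ones(len(q))];sol=np.linalg.lstsq(r,(q[:,:2]**2).sum(1),rcond=None)[0];print('drum side circle',sol[:2],np.sqrt(sol[2]+(sol[:2]**2).sum()),len(q))
```

```text
base top front-left corner [-0.1055  0.126   0.073 ]
base top edge mid [-0.1128  0.0624  0.073 ]
bar corner outer [-0.123   0.0379  0.095 ]
bar corner2 [-0.1235  0.017   0.095 ]
leg root [-0.0803  0.0503  0.095 ]
tower front-top left [-0.082   0.1303  0.15  ]
tower front-top right [-0.0817  0.0833  0.15  ]
crossbar ((0.005281463265419006, 0.030955076217651367), (0.31826937198638916, 0.08566547930240631), 81.2991943359375)
tower x,y [-0.07821642 -0.03090747] [0.08350096 0.10536597]
drum side circle [-0.08962085  0.04974156] 0.0546345462422166 395
```

The tower and base edges show my origin was about 6 mm too far back, so home should be at a TCP x of about -0.138. The arm stopped at -0.139 on both pushes, so the carriage is home. The grip and pad were measured directly, so the offset doesn't affect them. Next is the catch.

Run:
```python
from h import *;import cv2
robot.move_straight(toW([-.19,0,.10]),vel=.15)
robot.move_straight(toW([-.20,0,.25]),vel=.2)
robot.goto(toW([-.177,-.157,.25]),ori);robot.sleep(.1);st('above')
print(robot.move_straight(toW([-.178,-.157,.212]),vel=.1,contact_N=10));st()
print(robot.move_straight(toW([-.180,-.157,.158]),vel=.04,contact_N=10));st('pressed');robot.sleep(.3);st()
f=robot.grab_frame("side");cv2.imwrite("pics/side3.png",cv2.resize(f["image"][140:240,270:390,::-1],None,fx=5,fy=5))
```

```text
above t 9.62 M [-0.1772 -0.1556  0.2495] F [0.9 0.4 0.2] op 0.002 gf 0.0
False
 t 10.16 M [-0.1778 -0.1565  0.212 ] F [0.7 0.5 0.1] op -0.001 gf 0.0
True
pressed t 11.16 M [-0.1794 -0.157   0.1695] F [-2.9 -0.6 10. ] op 0.002 gf 4.5
 t 11.46 M [-0.1794 -0.157   0.1695] F [-2.4 -0.8  8.7] op 0.003 gf 4.2
```

View pics/side3.png

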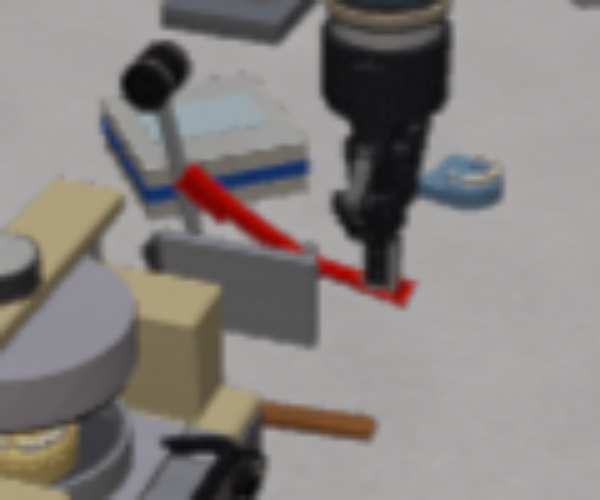

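The nose is up, the tip is at z ≈ 0.1585 and there's about 9 N of resistance, so the catch is fully flipped. Next, grasp the lever.

Run:
```python
from h import *;import cv2
robot.move_straight(toW([-.185,-.16,.22]),vel=.12)
robot.move_straight(toW([-.12,-.213,.32]),vel=.25)
robot.grip(.8)
robot.move_straight(toW([-.0067,-.213,.32]),vel=.2)
robot.sleep(.1);print(robot.move_straight(toW([-.0067,-.213,.244]),vel=.1,contact_N=8));st('down')
robot.grip(0.0,60);s=st('gripped')
f=robot.grab_frame("side");cv2.imwrite("pics/side4.png",cv2.resize(f["image"][120:220,250:370,::-1],None,fx=5,fy=5))
```

```text
False
down t 15.15 M [-0.0062 -0.213   0.2447] F [-0.2 -0.1  0.4] op 0.8 gf 0.0
gripped t 15.52 M [-0.0062 -0.215   0.2454] F [-2.3 -3.   4.9] op 0.456 gf 62.1
```

View pics/side4.png

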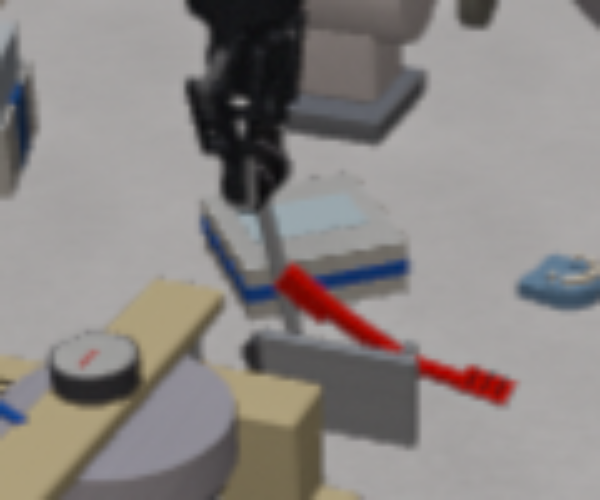

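The fingers hold the grip at about 39 mm wide and 62 N, on the barrel ends, and the catch is still flipped. Now I'll follow the arc down.

Run:
```python
from h import *;import cv2
p0=toM(robot.sense()['tcp_pos'])
for th in [*np.arange(.1,1.15,.1),1.15,1.2]:
    q=p0+.15*np.array([np.sin(.2-th)-np.sin(.2),0,np.cos(.2-th)-np.cos(.2)])
    hit=robot.move_straight(toW(q),vel=.07,contact_N=35)
    if hit or th>1.05 or abs(th%.3)<.01: st(f'{th:.2f} {hit} want {q.round(4)}')
    if hit: break
robot.sleep(.2);st()
f=robot.grab_frame("side");cv2.imwrite("pics/side5.png",cv2.resize(f["image"][120:260,230:400,::-1],None,fx=4,fy=4))
```

```text
0.30 False want [-0.051  -0.2151  0.2476] t 16.67 M [-0.049  -0.2151  0.2484] F [ 5.3 -3.2 -2.9] op 0.456 gf 61.4
0.60 False want [-0.0944 -0.2151  0.2365] t 17.77 M [-0.091  -0.2151  0.2394] F [ 2.9 -2.2  6.5] op 0.456 gf 62.8
0.90 False want [-0.1326 -0.2151  0.2131] t 18.87 M [-0.1304 -0.2152  0.217 ] F [-4.4 -1.4 21.2] op 0.454 gf 70.6
1.10 False want [-0.1535 -0.2151  0.1916] t 19.6 M [-0.1539 -0.2152  0.1937] F [-7.5 -1.3 17.8] op 0.453 gf 79.4
1.15 False want [-0.158  -0.2151  0.1856] t 19.86 M [-0.1583 -0.2152  0.188 ] F [-8.8  0.2 19.7] op 0.455 gf 81.5
1.20 False want [-0.1622 -0.2151  0.1794] t 20.12 M [-0.1631 -0.2152  0.1812] F [-8.3 -0.6 18. ] op 0.459 gf 82.6
 t 20.32 M [-0.1631 -0.2152  0.1813] F [-9.8 -1.  17.8] op 0.454 gf 82.6
```

View pics/side5.png

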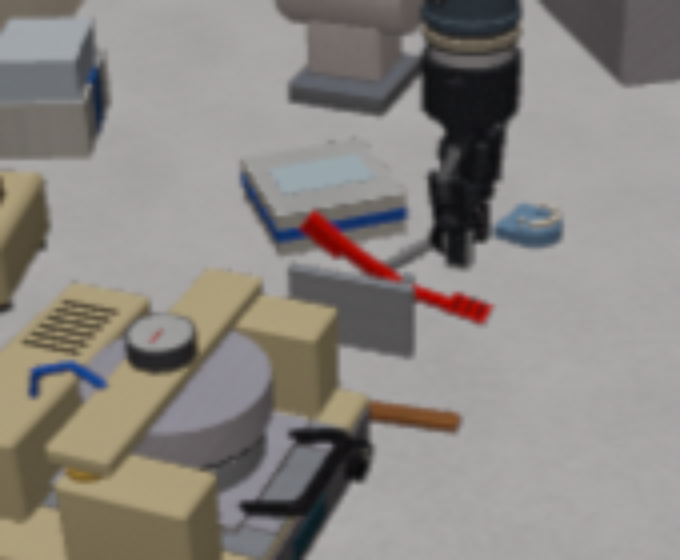

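The head is down on the pot, the catch is still flipped, and the lever reads about 1.19 rad from the TCP motion. I'll nudge it against the stop and check the crossbar height, which should be 168 mm.

Run:
```python
from h import *
p=toM(robot.sense()['tcp_pos'])
print(robot.move_straight(toW(p+np.array([-.0022,0,-.0045])),vel=.02,contact_N=20));robot.sleep(.3);s=st()
for n,b in(("side",(190,235,245,295)),("scene",None)):
    f=robot.grab_frame(n);Z=f["range_z"];vv,uu=np.mgrid[:400,:640]
    P=np.stack([(uu-f["cx"])/f["fx"]*Z,(vv-f["cy"])/f["fy"]*Z,Z],-1);W=toM((P-f["t"])@f["R"])
    for z0,zz in(("bar",(.155,.18)),):
        for ys in((-.115,-.04),(.04,.078)):
            k=(Z>0)&(abs(W[...,0]+.005)<.018)&(W[...,1]>ys[0])&(W[...,1]<ys[1])&(W[...,2]>.1)
            print(n,ys,k.sum(),np.percentile(W[k][:,2],[25,50,75]).round(4))
```

```text
False
 t 21.02 M [-0.1647 -0.2152  0.1789] F [-7.  -1.6 16.5] op 0.461 gf 82.7
side (-0.115, -0.04) 179 [0.1702 0.1716 0.1728]
side (0.04, 0.078) 137 [0.1702 0.1719 0.1727]
scene (-0.115, -0.04) 150 [0.1689 0.1701 0.1712]
scene (0.04, 0.078) 103 [0.1691 0.1705 0.1716]
```

```bash
cat > z.py <<'E'
from h import *
def zz(f):
    Z=f["range_z"];vv,uu=np.mgrid[:400,:640]
    P=np.stack([(uu-f["cx"])/f["fx"]*Z,(vv-f["cy"])/f["fy"]*Z,Z],-1);W=toM((P-f["t"])@f["R"])
    return [np.median(W[(Z>0)&(abs(W[...,0]+.005)<.018)&(W[...,1]>a)&(W[...,1]<b)&(W[...,2]>.1)][:,2]).round(4) for a,b in((-.115,-.04),(.04,.078))]
E
python3 - <<'E'
from z import *
for n in("side","scene"): print(n,zz(dict(np.load(n+"0.npz"))))
p=toM(robot.sense()['tcp_pos'])
print(robot.move_straight(toW(p+np.array([-.003,0,-.006])),vel=.02,contact_N=25));robot.sleep(.3);st()
for n in("side","scene"): print(n,zz(robot.grab_frame(n)))
E
```

```text
side [np.float64(0.2137), np.float64(0.213)]
scene [np.float64(0.2117), np.float64(0.2118)]
False
 t 21.79 M [-0.1672 -0.2152  0.175 ] F [-5.8 -1.  16.3] op 0.459 gf 83.5
side [np.float64(0.1706), np.float64(0.1703)]
scene [np.float64(0.169), np.float64(0.1688)]
```

The head has dropped about 43 mm and is still following the grip (0.043 m, roughly 1.145 rad), so it isn't at the stop yet. I'll continue until the force rises.

Run:
```python
from z import *
for i in range(3):
    p=toM(robot.sense()['tcp_pos'])
    h=robot.move_straight(toW(p+np.array([-.0025,0,-.0055])),vel=.02,contact_N=20);robot.sleep(.2);st(str(h))
    print([zz(robot.grab_frame(n)) for n in("side","scene")])
    if h: break
```

```text
False t 22.43 M [-0.1693 -0.2152  0.1715] F [-7.6 -1.7 15.6] op 0.456 gf 83.9
[[np.float64(0.1695), np.float64(0.1699)], [np.float64(0.168), np.float64(0.1679)]]
False t 23.09 M [-0.1714 -0.2152  0.1678] F [-6.2 -1.5 13.3] op 0.459 gf 84.2
[[np.float64(0.1686), np.float64(0.1687)], [np.float64(0.1671), np.float64(0.167)]]
True t 23.62 M [-0.1717 -0.2153  0.1671] F [-4.7  0.4 12. ] op 0.461 gf 84.0
[[np.float64(0.1683), np.float64(0.1689)], [np.float64(0.1671), np.float64(0.167)]]
```

The head has dropped 44.7 mm and the stop force has risen, so the lever is at its end stop. I'm handing in while still holding it.

Run:
```python
from z import *
robot.sleep(.4);st();print(robot.close_job())
```

```text
t 24.12 M [-0.1718 -0.2153  0.1671] F [-3.6  1.5 11.4] op 0.458 gf 84.0
the job is handed in; nothing more can be done
None
```

The job is handed in at about 24 s: the carriage was pushed home, then the catch flipped, then the lever pulled to its stop and still held; the head measured about 44.7 mm down, I saw nothing around the machine disturbed, and the judge gave no verdict.

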